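# Unsnap and pivot out an air-cleaner filter

## Robot

A 6-joint arm with a two-finger parallel gripper is mounted at the origin on a cart in front of the work surface, level with it; the furniture and walls round the work are solid. World frame = base frame: x ahead of the robot, y to its left, z up, the work surface at z = 0. Lengths are in m, angles in rad, forces in N, time in s.
With the tool pointing down it reaches from about 0.3 to 0.875 m from the base axis. Payload 6.4 kg.
Tool frame: the origin (TCP) lies at the very end of the fingers, on their centre line; the grasp point (between the pads) lies 19 mm behind it; z points along the fingers, y is the line along which they close (so a half turn about z gives the same grasp; the last joint's range is limited). The gripper opens to 85 mm and grips with 20 to 120 N. Pads are 22 mm wide; open, the fingers measure 114 mm over their backs; the gripper's body (76 mm by 85 mm) begins 54 mm behind the grasp point. The pads swing forward as they close: fully open they stand 13 mm farther back than shut.
Start: joints at [0.899, 0.181, 1.607, -0, 1.354, -0.206], TCP at [0.258, 0.514, 0.231] pointing down, gripper open.
Joint ranges: [-2.99, 2.99], [-0.89, 2.07], [0.3, 2.58], [-1.14, 4.28], [0, 2.63], [-3.12, 3.12]. Speed limits (rad/s): [2.57, 2.57, 3.01, 3.14, 3.14, 3.14].

## Interface

Orientations are given as a unit quaternion [w, x, y, z].
In Python, from bench import ctrl gives the robot as it stands.
- The arm moves only by the shell command python3 jog.py 'ROWS'. ROWS is a JSON list of rows, 1 to 10 of them, each of 7 numbers: dx, dy, dz in m, then a rotation vector rx, ry, rz in rad, then the opening from 0.0 (shut) to 1.0 (fully open); each row is the pose to reach, as a shift and turn from the pose commanded when the command began, along the tool's axes at that moment; what a row does not reach only later rows make up. A row lasts 1/8 s, in which the tool goes at most 0.0625 m and 0.188 rad, less where a joint would pass 70% of its speed; a pose out of reach is approached as far as the arm can. The fingers move at their own pace and stop on an object; the grip force is fixed at half the most. Time passes only in rows, so rows that do not move let the fingers close. It prints the time, the measured TCP pose, the force, the opening and the grip force at its end.
- ctrl.get_obs(): the state, without advancing time (a new reading comes with each control period).
- ctrl.camera(name): name is "scene" or "top" or "wrist"; returns the picture (480x640x3 uint8, blue, green, red); there is no depth.
- ctrl.camera_params(name): a dict with "fovy" (degrees; the focal length in pixels is half the picture's height over the tangent of half this angle, whatever the lens; pixels are square), "cx", "cy" (the principal point, pixels), "dist" ([k1, k2, p1, p2, k3] as OpenCV has them; the pictures are not rectified), "view" (4x4, takes a point from world to camera coordinates). Camera axes: x right, y up, looking along -z (the intrinsics and any distortion apply to the point x, -y, -z); pixel columns grow to the right and rows downward; lengths in m; the calibration is good to about 2 mm. A picture is of the moment at which its call begins: read the wrist's pose just before it. camera_params takes no time and is no camera call; for the wrist camera it gives the pose at the moment of the call.
- ctrl.hand_in(): hands the job in; it is judged then, once.
The state is a dict: "time_s": time; "q": joint angles; "dq": joint speeds; "joint_efforts": joint torques, N m; "eef_pos": TCP position; "eef_rot": TCP orientation; "wrist_force": force on the tool from outside, world axes, zero at the start; "torque": the same for the moment, N m; "opening": opening from 0.0 (shut) to 1.0 (fully open); "grasp_force": force on a finger pad.
Only numpy, scipy, OpenCV 4.12 (cv2) and the standard library are available. Lean on these libraries where they do the work, as an engineer would, in place of code of your own. Each camera call takes 0.05 s, during which the arm holds its last target. There are 200 camera calls.

## Task

Take the filter out of the small white air cleaner: gently squeeze the orange release tab fully in towards the grey rib, keep it squeezed while you swing that end of the grille cover up about its two tongues, and draw the tongues out once the filter under the cover is clear of the well, without wrenching the cover against the housing. Then set the cover down gently, grille upward, in the middle of the tray and let go, keeping the cup, salt shaker and apple undisturbed.

Things in the scene. Friction and masses are not known exactly. Their poses are not given: they have to be found in the camera images.
- air_cleaner: low white housing, 210 (x) x 150 (y) x 68 mm, fixed to the worktop; origin at the centre of its underside, z up, -x is the end nearer the robot (round grey button on it). Its open well, 154 x 114 mm, is centred; the well's floor, on which the filter rests, is 22 mm and the flat rim 68 mm above the underside. Lips at the well's near and far ends hold the cover's tongues and the tab's hook.
- near_lip (a point): middle of the lower edge of the lip at the near end of the well, at (-77, 0, 63) mm in the air cleaner's frame; the cover's tongues lie under it and pivot on this edge (about x = -77, z = 41 mm in the cover's frame, play about 2 mm). Lifting the tongue end straight up jams there.
- filter_cover: loose grey grille cover with a white filter block under it, 0.15 to 0.31 kg. Origin at the centre of the block's underside, z up through the grille, x from tongues to tab. It starts in the well, axes along the air cleaner's, origin 22 mm above the housing's. Plate 150 (x) x 110 (y) x 8 mm, top at z = 44; block x -55 to 68, y +-45, z 0 to 36 mm.
- rib_face (a point): centre of the near face of the fixed upright grey rib on the cover, at (20, 0, 62) mm in the cover's frame; the face looks to the cover's -x, is 36 mm wide and runs from the plate top (z = 44) to z = 72 mm. One finger presses here.
- tab_face (a point): centre of the outer face of the orange tab, at (72, 0, 62) mm in the cover's frame while released; it looks to the cover's +x, is 36 mm wide, up to z = 72 mm. The other finger presses here. Rib face to tab face: 52 mm released, 44 mm with the tab fully in. The hook at its foot reaches 5 mm under the far lip.
- tongues (a point): point between the tips of the cover's two tongues, at (-84, 0, 38) mm in the cover's frame. The tongues reach 8 mm under the near lip and are drawn out along the cover's +x, once the filter block's far lower edge has swung above the rim, at about 0.31 rad of tilt.
- release_tab (a joint): travel of the spring tab towards the rib, m: 0 released, 0.008 fully in; the spring pushes back with 5 N at 0 and 10.5 N at 0.008. The hook is clear from 0.006 to 0.007 on. It springs back when let go. Closing fingers also push the cover sideways and down in the well (play 2 mm along x): squeeze slowly and give way to the force felt, the cover and housing bear only 45 N against each other.
- tray: flat melamine tray with a pink mat, 246 (x) x 320 (y) mm, rim 14 mm high; origin at the centre of its underside, its inside surface 4 mm above that, fixed to the worktop. (Over the back of the worktop, beyond about x = 0.62 m and right of y = 0.18 m, a wall cabinet with a cornice hangs less than 0.6 m up: keep the wrist low or short of it.)
- green_cup: green cup, 88 x 113 x 60 mm, loose bystander; origin at the centre of its underside
- salt_shaker: glass salt shaker with grey cap, 44 mm across, 90 mm high, loose bystander; origin at the centre of its underside
- apple: red apple, about 80 mm across, loose bystander beside the cup; origin at its underside

How it is judged:
By the outcome, as a careful person would: the job done as asked, in the order asked, and still so for the second after the job is handed in, with the robot touching nothing.
It also fails if it takes over 59 s, if anything falls off the work surface, if the arm or the gripper's body presses on something with over 40 N, if the wrist force passes 120 N, or if a joint passes its speed limit or range.

## Working session

There is one attempt and no reset: what is moved stays moved. The work goes in short steps, Python scripts to look and compute and a shell command to move; the robot and the scene stay as the last step left them, time stands still between calls to the robot, and variables do not carry over. Pictures are saved under pics/ and viewed, at most 10 in all, crops included, and the job is handed in when it is done.

```bash
ls; mkdir -p pics; python3 - <<'E'
from bench import ctrl
import cv2,numpy as np
print(ctrl.get_obs())
for n in("scene","top"):
    cv2.imwrite(f"pics/{n}0.png",ctrl.camera(n)); p=ctrl.camera_params(n); print(n,{k:np.round(v,4).tolist() for k,v in p.items()})
E
```

```text
bench.py
jog.py
pics
{'time_s': 0.0, 'q': array([ 8.98693226e-01,  1.81537265e-01,  1.60802725e+00,  2.19952300e-05,
        1.35379656e+00, -2.06272636e-01]), 'dq': array([-0.00012061, -0.00095019, -0.00037025, -0.00148466, -0.00249464,
       -0.0005203 ]), 'joint_efforts': array([-1.28523552e-03, -4.44865215e+01, -3.51332116e+01, -4.38487723e-04,
        9.20398714e-03,  1.65464809e-05]), 'eef_pos': array([0.25787798, 0.51330387, 0.23037698]), 'eef_rot': array([-3.85690034e-04,  2.30817238e-01,  9.72996722e-01, -7.95733265e-04]), 'wrist_force': array([-0.88795052, -0.05604912,  0.38436241]), 'torque': array([-0.00364803, -0.00107542,  0.01504152]), 'grasp_force': 0.0, 'opening': 0.9992277212426792}
scene {'fovy': 56.8278, 'cx': 321.6257, 'cy': 235.7838, 'dist': [-0.0336, 0.0, 0.0, 0.0, 0.0], 'view': [[0.7021, -0.7121, 0.002, -0.404], [0.5091, 0.5039, 0.6978, -0.3398], [-0.4979, -0.4889, 0.7163, -0.6196], [0.0, 0.0, 0.0, 1.0]]}
top {'fovy': 45.2457, 'cx': 321.7471, 'cy': 232.9423, 'dist': [-0.1585, 0.0, 0.0, 0.0, 0.0], 'view': [[-0.0281, -0.9994, -0.0218, 0.0449], [0.9969, -0.0296, 0.0732, -0.5724], [-0.0738, -0.0197, 0.9971, -0.9332], [0.0, 0.0, 0.0, 1.0]]}
```
View pics/scene0.png

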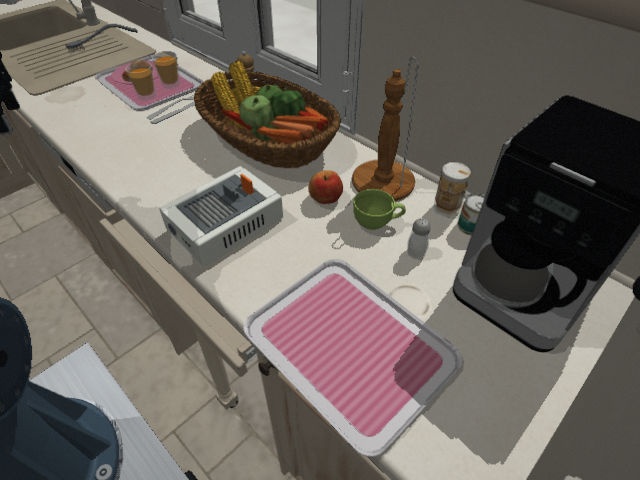

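View pics/top0.png

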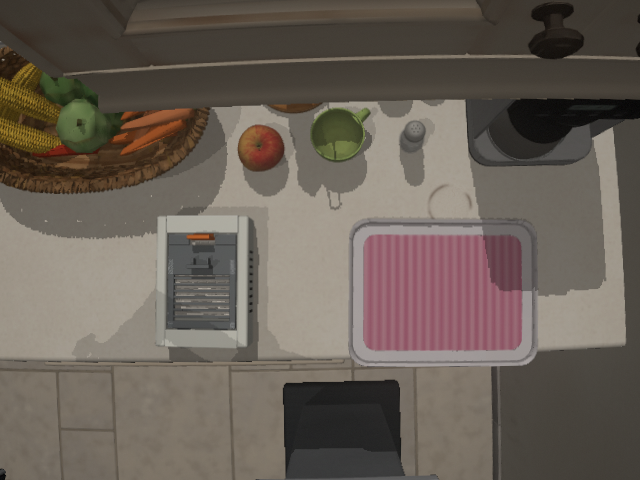

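The top view shows the air cleaner at about (203,281), its tab at (201,237) towards the far end and the rib at (201,263). The tray centre is at about (443,292), with the apple, cup and shaker beyond it. I'll enlarge both.

```bash
python3 - <<'E'
import cv2,numpy as np
a=cv2.imread("pics/top0.png")
c=cv2.resize(a[205:355,145:265],None,fx=4,fy=4,interpolation=cv2.INTER_CUBIC)
s=cv2.imread("pics/scene0.png")
d=cv2.resize(s[155:275,155:290],None,fx=2.3,fy=2.3,interpolation=cv2.INTER_CUBIC)
o=np.zeros((600,800,3),np.uint8);o[:600,:480]=c;o[:276,485:485+310]=d[:276,:310]
cv2.imwrite("pics/c1.png",o)
E
cat > h.py <<'E'
import numpy as np,cv2
from bench import ctrl
from scipy.spatial.transform import Rotation as R
def ray(n,uv,p=None):
    p=p or ctrl.camera_params(n);f=240/np.tan(np.radians(p['fovy'])/2)
    K=np.array([[f,0,p['cx']],[0,f,p['cy']],[0,0,1]])
    x=cv2.undistortPoints(np.array(uv,float).reshape(-1,1,2),K,np.array(p['dist'])).reshape(-1,2)
    V=np.array(p['view']);d=np.c_[x[:,0],-x[:,1],-np.ones(len(x))]@V[:3,:3]
    return -V[:3,:3].T@V[:3,3],d
def onz(n,uv,z,p=None):
    o,d=ray(n,uv,p);z=np.broadcast_to(z,len(d));return o+d*((z-o[2])/d[:,2])[:,None]
def proj(n,X,p=None):
    p=p or ctrl.camera_params(n);f=240/np.tan(np.radians(p['fovy'])/2)
    K=np.array([[f,0,p['cx']],[0,f,p['cy']],[0,0,1]]);V=np.array(p['view'])
    c=np.atleast_2d(X)@V[:3,:3].T+V[:3,3];c=c*[1,-1,-1]
    return cv2.projectPoints(c,np.zeros(3),np.zeros(3),K,np.array(p['dist']))[0].reshape(-1,2)
def tool(rot=None):
    o=ctrl.get_obs();w=o['eef_rot'];return o,R.from_quat([w[1],w[2],w[3],w[0]])
E
```

View pics/c1.png

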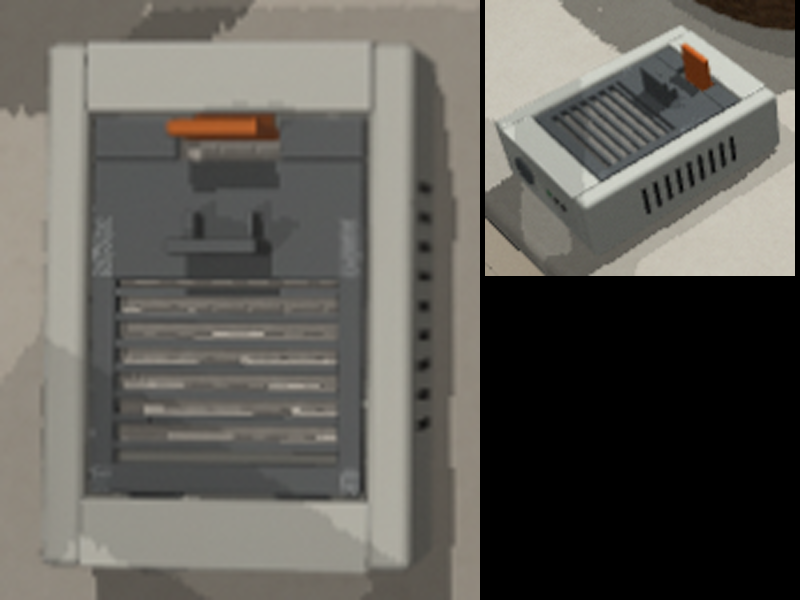

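The crop shows the rim corners at about (50,44), (411,44), (411,568) and (44,565), and the well corners at (90,112), (369,112), (366,497) and (82,497). The orange tab's top is at x 166–277, y 116–137, and the rib's top at x 166–264, y 240–252.

```bash
python3 - <<'E'
from h import *
np.set_printoptions(precision=4,suppress=True)
cr=lambda l:np.array(l)/4.+[145-.375,205-.375]
rim=onz("top",cr([(50,44),(411,44),(411,568),(44,565)]),.068);w=onz("top",cr([(90,112),(369,112),(366,497),(82,497)]),.068)
for n,q,L,W in(("rim",rim,.21,.15),("well",w,.154,.114)):
    c=q.mean(0);ax=(q[0]+q[1]-q[2]-q[3])[:2]/2;ay=(q[0]+q[3]-q[1]-q[2])[:2]/2
    print(n,c,np.linalg.norm(ax),np.linalg.norm(ay),np.arctan2(ax[1],ax[0]),np.arctan2(-ay[0],ay[1]))
print("tab top outer",onz("top",cr([(166,118),(277,116),(166,252),(264,252),(166,240),(264,240)]),[.094]*6))
t=onz("top",[(350,219),(536,219),(536,365),(350,365)],.014);print("tray",t,t.mean(0))
m=onz("top",[(363,235),(522,235),(522,351),(363,351)],.004);print("mat",m.mean(0))
b=onz("top",[(261,168),(337,160),(413,150)],.0);print("by",b)
s=onz("scene",np.array([(516-485,276-155)])/1,.068)
# predicted in scene
c=rim.mean(0);c[2]=0
print(proj("scene",c+np.array([[-.105,-.075,.068],[-.105,.075,.068],[.105,.075,.068],[.105,-.075,.068],[.072,-.018,.094],[.072,.018,.094]])))
o,r=tool();print(r.as_matrix())
E
```

```text
rim [0.4996 0.2209 0.068 ] 0.20776810570722262 0.147704549376897 -0.024480879691259925 -0.026116184104612913
well [0.4998 0.2213 0.068 ] 0.15289512979531344 0.11407989609072441 -0.033103164762580004 -0.02214089924730066
tab top outer [[0.5725 0.2375 0.094 ]
 [0.572  0.1936 0.094 ]
 [0.5205 0.2382 0.094 ]
 [0.5196 0.1996 0.094 ]
 [0.5252 0.2381 0.094 ]
 [0.5242 0.1995 0.094 ]]
tray [[ 0.596  -0.0195  0.014 ]
 [ 0.5869 -0.3362  0.014 ]
 [ 0.3405 -0.3258  0.014 ]
 [ 0.3534 -0.0122  0.014 ]] [ 0.4692 -0.1734  0.014 ]
mat [ 0.4672 -0.1736  0.004 ]
by [[ 0.6901  0.13    0.    ]
 [ 0.6996 -0.001   0.    ]
 [ 0.7134 -0.1322  0.    ]]
[[199.9429 245.2634]
 [158.2666 207.8919]
 [238.8783 164.1369]
 [282.5153 193.9788]
 [252.0981 179.4638]
 [241.5077 172.1035]]
[[-0.8935  0.4492 -0.001 ]
 [ 0.4492  0.8935 -0.0012]
 [ 0.0004 -0.0016 -1.    ]]
```

```bash
cat >> h.py <<'E'
def go(pos,Rt):
    "shift and rotvec in tool axes to reach pos, Rt (matrix)"
    o,r=tool();print("d",np.round(r.inv().apply(np.array(pos)-o['eef_pos']),4),"rv",np.round((r.inv()*R.from_matrix(Rt)).as_rotvec(),4))
C=np.array([.4998,.2211,0]);YAW=-.027
Rc=R.from_euler('z',YAW)
def grasp(tilt=0,yaw=YAW): # tool y along cover x, z down, tilted with cover (tab end up)
    b=np.array([[0,1,0],[1,0,0],[0,0,-1]]).T.astype(float) # cols x->+y, y->+x, z->-z
    return (R.from_euler('z',yaw)*R.from_euler('y',-tilt)).as_matrix()@b
E
python3 -c "
from h import *
go(C+Rc.apply([.046,0,.135]),grasp())"
```

```text
d [-0.3891 -0.1328  0.0955] rv [-1.600e-03  6.000e-04  1.132e+00]
```

```bash
T='[-0.3891,-0.1328,0.0955,-0.0016,0.0006,1.132,0.75]'; python3 jog.py '[[-0.3891,-0.1328,0.0955,-0.0016,0.0006,1.132,0.75],[-0.3891,-0.1328,0.0955,-0.0016,0.0006,1.132,0.75],[-0.3891,-0.1328,0.0955,-0.0016,0.0006,1.132,0.75],[-0.3891,-0.1328,0.0955,-0.0016,0.0006,1.132,0.75],[-0.3891,-0.1328,0.0955,-0.0016,0.0006,1.132,0.75],[-0.3891,-0.1328,0.0955,-0.0016,0.0006,1.132,0.75],[-0.3891,-0.1328,0.0955,-0.0016,0.0006,1.132,0.75],[-0.3891,-0.1328,0.0955,-0.0016,0.0006,1.132,0.75],[-0.3891,-0.1328,0.0955,-0.0016,0.0006,1.132,0.75],[-0.3891,-0.1328,0.0955,-0.0016,0.0006,1.132,0.75]]'; python3 - <<'E'
from h import *
p=ctrl.camera_params("wrist");cv2.imwrite("pics/w1.png",ctrl.camera("wrist"))
go(C+Rc.apply([.046,0,.135]),grasp())
K=lambda a:C+Rc.apply(a)
print(np.round(proj("wrist",[K([.02,-.018,.094]),K([.02,.018,.094]),K([.072,-.018,.094]),K([.072,.018,.094]),K([-.077,.057,.068]),K([.105,-.075,.068])],p)).tolist())
E
```

```text
time_s: 1.35
eef_pos: [0.5454, 0.2215, 0.136]
eef_rot: [-0.0, 0.716, 0.698, 0.001]
wrist_force: [0.4, 0.9, 0.3]
opening: 0.75
grasp_force: 0.0
d [-0.0017  0.0003  0.0011] rv [ 0.0012 -0.0015  0.0019]
[[274.0, 313.0], [272.0, 250.0], [370.0, 313.0], [373.0, 250.0], [98.0, 168.0], [412.0, 374.0]]
```

View pics/w1.png

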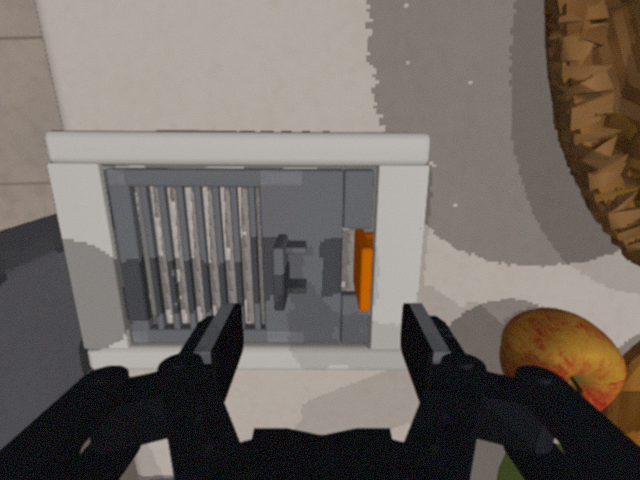

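The wrist view shows the rib at about x 274–288, y 237–308 and the tab at x 355–375, y 231–310. Both are a few pixels off prediction, so I'll enlarge.

```bash
python3 - <<'E'
import cv2
a=cv2.imread("pics/w1.png")
cv2.imwrite("pics/w1c.png",cv2.resize(a[215:320,255:435],None,fx=4.4,fy=4.4,interpolation=cv2.INTER_CUBIC))
E
```

```text
(no output)
```

View pics/w1c.png

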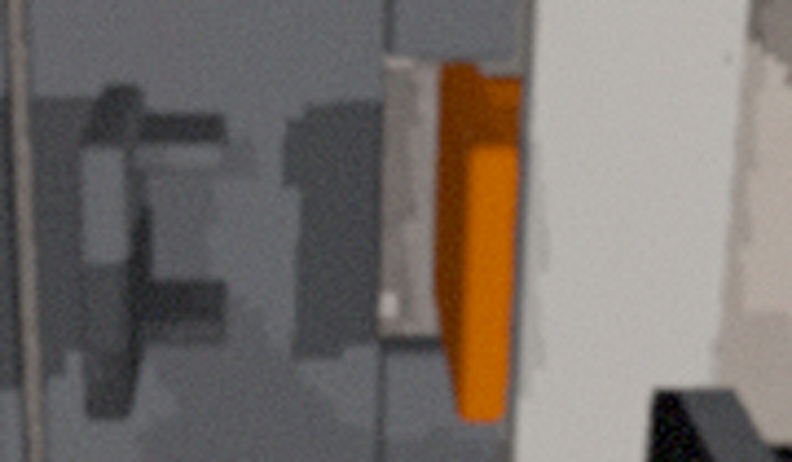

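The enlarged rib top edge (273–274 px, 248–309) and tab edge (369–373, 248–310) match the prediction to about 1 mm. I'll go down.

```bash
python3 jog.py '[[-0.0007,0.0003,0.025,0.001,-0.0015,0.002,0.75],[-0.0007,0.0003,0.045,0.001,-0.0015,0.002,0.75],[-0.0007,0.0003,0.058,0.001,-0.0015,0.002,0.75],[-0.0007,0.0003,0.065,0.001,-0.0015,0.002,0.75],[-0.0007,0.0003,0.065,0.001,-0.0015,0.002,0.70],[-0.0007,0.0003,0.065,0.001,-0.0015,0.002,0.66],[-0.0007,0.0003,0.065,0.001,-0.0015,0.002,0.64]]'; python3 -c "
from h import *
go(C+Rc.apply([.046,0.001,.071]),grasp());print(ctrl.get_obs()['q'])"
```

```text
time_s: 2.28
eef_pos: [0.547, 0.2198, 0.0715]
eef_rot: [0.0, 0.717, 0.697, 0.0]
wrist_force: [0.2, 0.2, 0.0]
opening: 0.644
grasp_force: 0.1
d [ 0.001  -0.0012  0.0005] rv [ 0.0009 -0.     -0.0021]
[ 1.80976296e-01  4.00180871e-01  1.68266778e+00 -1.68049184e-04
  1.05786710e+00  2.10133328e-01]
```

```bash
python3 jog.py '[[0.001,-0.001,0,0,0,0,0.63],[0.001,-0.001,0,0,0,0,0.62],[0.001,-0.001,0,0,0,0,0.61],[0.001,-0.001,0,0,0,0,0.61]]'; python3 jog.py '[[0,-0.0005,0,0,0,0,0.60],[0,-0.0005,0,0,0,0,0.60]]'
```

```text
time_s: 2.78
eef_pos: [0.5459, 0.2208, 0.0709]
eef_rot: [0.0, 0.717, 0.697, 0.0]
wrist_force: [1.6, -0.2, 0.6]
opening: 0.611
grasp_force: 0.3
time_s: 3.02
eef_pos: [0.5456, 0.2208, 0.0711]
eef_rot: [0.0, 0.717, 0.697, 0.0]
wrist_force: [0.6, 0.8, 2.3]
opening: 0.606
grasp_force: 4.6
```

```bash
python3 jog.py '[[0,-0.0005,0,0,0,0,0.59],[0,-0.0005,0,0,0,0,0.59],[0,-0.0009,0,0,0,0,0.58],[0,-0.0009,0,0,0,0,0.58]]'; python3 jog.py '[[0,-0.0004,0,0,0,0,0.57],[0,-0.0004,0,0,0,0,0.57]]'
```

```text
time_s: 3.52
eef_pos: [0.5448, 0.2208, 0.0713]
eef_rot: [0.0, 0.717, 0.697, 0.0]
wrist_force: [0.7, -0.3, 4.2]
opening: 0.583
grasp_force: 5.9
time_s: 3.78
eef_pos: [0.5443, 0.2208, 0.0714]
eef_rot: [0.0, 0.717, 0.697, 0.0]
wrist_force: [1.7, -0.3, 6.8]
opening: 0.569
grasp_force: 6.7
```

```bash
python3 jog.py '[[0,-0.0004,-0.0006,0,0,0,0.56],[0,-0.0004,-0.0006,0,0,0,0.56],[0,-0.0008,-0.0009,0,0,0,0.55],[0,-0.0008,-0.0009,0,0,0,0.55]]'; python3 jog.py '[[0,-0.0004,-0.0003,0,0,0,0.54],[0,-0.0004,-0.0003,0,0,0,0.54]]'
```

```text
time_s: 4.28
eef_pos: [0.5432, 0.2209, 0.0717]
eef_rot: [0.0, 0.717, 0.697, 0.0]
wrist_force: [1.8, -0.2, 2.8]
opening: 0.553
grasp_force: 7.3
time_s: 4.53
eef_pos: [0.5425, 0.2208, 0.0718]
eef_rot: [0.0, 0.717, 0.697, -0.0]
wrist_force: [0.7, 0.6, 1.6]
opening: 0.542
grasp_force: 7.9
```

```bash
python3 jog.py '[[0,-0.0004,-0.0003,0,0,0,0.53],[0,-0.0004,-0.0003,0,0,0,0.53]]'; python3 jog.py '[[0,-0.0004,-0.0003,0,0,0,0.52],[0,-0.0004,-0.0003,0,0,0,0.52]]'; python3 jog.py '[[0,-0.0003,-0.0002,0,0,0,0.51],[0,-0.0003,-0.0002,0,0,0,0.51]]'
```

```text
time_s: 4.78
eef_pos: [0.5419, 0.2208, 0.072]
eef_rot: [-0.0, 0.717, 0.697, -0.0]
wrist_force: [1.1, -0.1, 0.7]
opening: 0.533
grasp_force: 8.8
time_s: 5.03
eef_pos: [0.5413, 0.2208, 0.0722]
eef_rot: [-0.0, 0.717, 0.697, -0.001]
wrist_force: [0.0, -0.7, -1.0]
opening: 0.523
grasp_force: 9.7
time_s: 5.28
eef_pos: [0.541, 0.2208, 0.0724]
eef_rot: [-0.0, 0.717, 0.697, -0.001]
wrist_force: [0.5, -0.0, -1.3]
opening: 0.511
grasp_force: 10.7
```

```bash
python3 jog.py '[[0,-0.0002,0,0,0,0,0.50],[0,-0.0002,0,0,0,0,0.50]]'; python3 jog.py '[[0,-0.0002,0,0,0,0,0.48],[0,-0.0002,0,0,0,0,0.48],[0,-0.0002,0,0,0,0,0.48]]'
```

```text
time_s: 5.52
eef_pos: [0.5411, 0.2208, 0.0727]
eef_rot: [-0.0, 0.717, 0.697, -0.0]
wrist_force: [-1.1, 0.2, -1.1]
opening: 0.506
grasp_force: 24.1
time_s: 5.9
eef_pos: [0.5413, 0.2209, 0.0731]
eef_rot: [0.0, 0.717, 0.697, 0.0]
wrist_force: [-3.6, -0.9, 4.7]
opening: 0.496
grasp_force: 56.6
```

```bash
python3 -c "
from math import *
for t in [.03,.06,.09,.12,.16,.2,.24,.28,.32,.36]:
  x,z=.1185,.010;print(t,round(x*cos(t)-z*sin(t)-x,4),round(-(x*sin(t)+z*cos(t)-z),4))"
python3 jog.py '[[0,0,0,0,0,0,0.49],[0,-0.0004,-0.0036,-0.03,0,0,0.49],[0,-0.0004,-0.0036,-0.03,0,0,0.49]]'
```

```text
0.03 -0.0004 -0.0035
0.06 -0.0008 -0.0071
0.09 -0.0014 -0.0106
0.12 -0.002 -0.0141
0.16 -0.0031 -0.0188
0.2 -0.0043 -0.0233
0.24 -0.0058 -0.0279
0.28 -0.0074 -0.0324
0.32 -0.0092 -0.0368
0.36 -0.0111 -0.0411
time_s: 6.28
eef_pos: [0.5399, 0.2209, 0.0759]
eef_rot: [0.011, 0.717, 0.697, 0.01]
wrist_force: [0.6, 0.0, -2.6]
opening: 0.491
grasp_force: 50.3
```

```bash
python3 jog.py '[[0,-0.0004,-0.0035,-0.03,0,0,0.49],[0,-0.0008,-0.0071,-0.06,0,0,0.49],[0,-0.0008,-0.0071,-0.06,0,0,0.49]]'; python3 jog.py '[[0,-0.0004,-0.0035,-0.03,0,0,0.49],[0,-0.0008,-0.0071,-0.06,0,0,0.49],[0,-0.0008,-0.0071,-0.06,0,0,0.49]]';
```

```text
time_s: 6.65
eef_pos: [0.5392, 0.221, 0.0836]
eef_rot: [0.033, 0.716, 0.696, 0.032]
wrist_force: [1.0, 0.4, -6.7]
opening: 0.49
grasp_force: 52.1
time_s: 7.02
eef_pos: [0.5379, 0.2211, 0.0907]
eef_rot: [0.054, 0.715, 0.695, 0.052]
wrist_force: [0.9, -0.1, -5.4]
opening: 0.493
grasp_force: 52.4
```

```bash
python3 jog.py '[[0,-0.0004,-0.0035,-0.03,0,0,0.49],[0,-0.0008,-0.0071,-0.06,0,0,0.49],[0,-0.0014,-0.0106,-0.09,0,0,0.49],[0,-0.0014,-0.0106,-0.09,0,0,0.49]]'; python3 jog.py '[[0,-0.0004,-0.0035,-0.03,0,0,0.49],[0,-0.0008,-0.0071,-0.06,0,0,0.49],[0,-0.0014,-0.0106,-0.09,0,0,0.49],[0,-0.002,-0.0141,-0.12,0,0,0.49],[0,-0.002,-0.0141,-0.12,0,0,0.49]]';python3 - <<'E'
from h import *
a=ctrl.camera("scene");b=ctrl.camera("wrist")
o=np.zeros((480,800,3),np.uint8);o[:,:400]=cv2.resize(a[130:290,150:283],(400,480),interpolation=3);o[:300,400:]=cv2.resize(b,(400,300));cv2.imwrite("pics/m1.png",o)
E
```

```text
time_s: 7.52
eef_pos: [0.5349, 0.2212, 0.101]
eef_rot: [0.086, 0.712, 0.692, 0.084]
wrist_force: [1.0, -0.6, -6.5]
opening: 0.491
grasp_force: 52.5
time_s: 8.15
eef_pos: [0.5298, 0.2213, 0.1143]
eef_rot: [0.129, 0.705, 0.686, 0.125]
wrist_force: [2.3, -0.8, -5.5]
opening: 0.489
grasp_force: 52.4
```

View pics/m1.png

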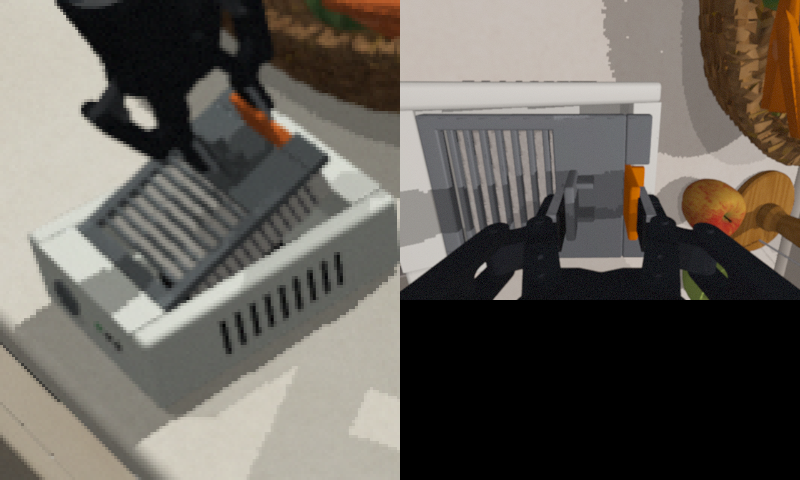

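The cover is tilted about 0.36 rad and held by rib and tab, with its far end above the rim in the left half of the picture. I'll draw the tongues out along cover +x, then lift.

```bash
python3 jog.py '[[0,0.003,0,0,0,0,0.49],[0,0.006,0,0,0,0,0.49],[0,0.009,0,0,0,0,0.49],[0,0.012,0,0,0,0,0.49]]';  python3 jog.py '[[0,0.004,0,0,0,0,0.49],[0,0.008,0,0,0,0,0.49],[0,0.012,0,0,0,0,0.49]]'
```

```text
time_s: 8.75
eef_pos: [0.5418, 0.2209, 0.1185]
eef_rot: [0.129, 0.706, 0.685, 0.125]
wrist_force: [0.4, 0.1, -3.1]
opening: 0.494
grasp_force: 50.1
time_s: 9.12
eef_pos: [0.5528, 0.2206, 0.1226]
eef_rot: [0.129, 0.706, 0.686, 0.125]
wrist_force: [-0.7, -0.0, -2.9]
opening: 0.495
grasp_force: 50.1
```

```bash
python3 -c "
from h import *
o,r=tool();print(r.inv().apply([0,0,.1]))
go([.5528,.2206,.2226],grasp(0))
go([.468+.0415,-.1735-.0014,.20],grasp(0,-.033))"
```

```text
[-1.42484074e-05  3.52457720e-02 -9.35827727e-02]
d [ 0.      0.0352 -0.0936] rv [ 0.3602  0.0005 -0.002 ]
d [-0.3966 -0.0025 -0.0836] rv [ 0.3602 -0.0006  0.0039]
```

```bash
python3 jog.py '[[0,0.006,-0.016,0,0,0,0.49],[0,0.014,-0.037,0,0,0,0.49],[0,0.022,-0.058,0,0,0,0.49],[0,0.03,-0.079,0.09,0,0,0.49],[0,0.0352,-0.0936,0.18,0,0,0.49],[0,0.0352,-0.0936,0.27,0,0,0.49],[0,0.0352,-0.0936,0.36,0,-0.002,0.49]]'; python3 -c "
from h import *
go([.468+.0415,-.1735-.0014,.20],grasp(0,-.033))"
```

```text
time_s: 10.0
eef_pos: [0.5531, 0.2208, 0.2247]
eef_rot: [-0.0, 0.716, 0.698, 0.0]
wrist_force: [0.7, 0.9, -3.7]
opening: 0.49
grasp_force: 50.2
d [-0.3967 -0.033   0.0246] rv [ 0.0001 -0.0002  0.0065]
```

```bash
python3 jog.py '[[-0.015,-0.001,0.001,0,0,0,0.49],[-0.055,-0.005,0.003,0,0,0.001,0.49],[-0.105,-0.009,0.006,0,0,0.002,0.49],[-0.155,-0.013,0.01,0,0,0.003,0.49],[-0.205,-0.017,0.013,0,0,0.004,0.49],[-0.255,-0.021,0.016,0,0,0.005,0.49],[-0.305,-0.025,0.019,0,0,0.006,0.49],[-0.355,-0.03,0.022,0,0,0.0065,0.49],[-0.385,-0.032,0.024,0,0,0.0065,0.49],[-0.3967,-0.033,0.0246,0,0,0.0065,0.49]]'; python3 jog.py '[[0,0,0,0,0,0,0.49],[0,0,0,0,0,0,0.49],[0,0,0,0,0,0,0.49]]'; python3 - <<'E'
from h import *
go([.468+.0415,-.1735-.0014,.057],grasp(0,-.033))
a=ctrl.camera("scene");b=ctrl.camera("top")
o=np.zeros((480,800,3),np.uint8);o[:300,:400]=cv2.resize(a,(400,300));o[:,400:]=cv2.resize(b[180:400,340:540],(400,440))[:480] if 0 else cv2.copyMakeBorder(cv2.resize(b[180:400,340:540],(400,440)),0,40,0,0,0);cv2.imwrite("pics/m2.png",o)
E
```

```text
time_s: 11.25
eef_pos: [0.5078, -0.177, 0.1985]
eef_rot: [0.001, 0.72, 0.694, -0.0]
wrist_force: [0.3, -0.1, -2.8]
opening: 0.493
grasp_force: 50.3
time_s: 11.62
eef_pos: [0.5089, -0.174, 0.1981]
eef_rot: [0.0, 0.718, 0.696, -0.0]
wrist_force: [-1.1, -0.5, -2.7]
opening: 0.488
grasp_force: 50.3
d [-0.0008  0.0006  0.1411] rv [0.0002 0.0006 0.0011]
```

View pics/m2.png

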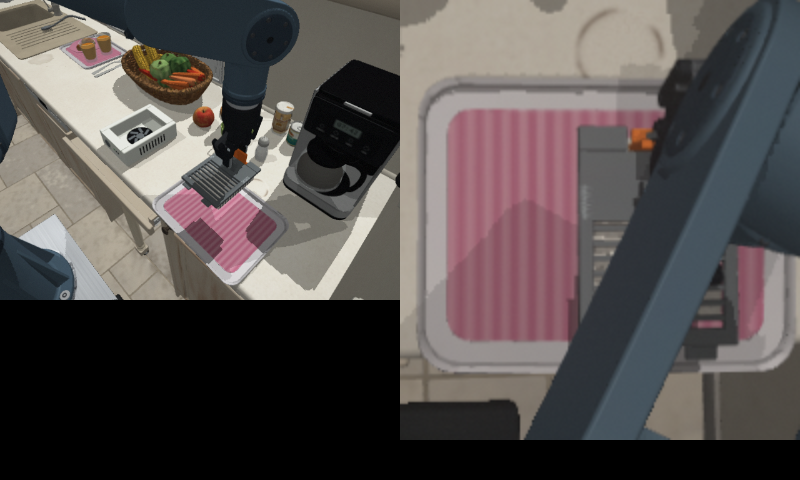

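The cover hangs level over the tray. Its far-left plate corner is at top-image pixel (430,244) and its near end at row about 352. I'll compare these with the predicted pose.

```bash
python3 - <<'E'
from h import *
o,r=tool();p=o['eef_pos'];Q=R.from_euler('z',-.033)
org=p-Q.apply([.0415,0,.051])
print(org,proj("top",org+Q.apply(np.array([[.075,.055,.044],[-.075,-.055,.044],[-.084,-.03,.04]])*1.)))
E
```

```text
[ 0.46745699 -0.17286087  0.14707564] [[428.63827878 241.96427034]
 [508.42231053 351.75954664]
 [489.75892421 358.19485814]]
```

Predicted and observed corners agree to about 2 px. Lowering.

```bash
python3 jog.py '[[-0.0008,0.0006,0.015,0,0,0.001,0.49],[-0.0008,0.0006,0.04,0,0,0.001,0.49],[-0.0008,0.0006,0.07,0,0,0.001,0.49],[-0.0008,0.0006,0.095,0,0,0.001,0.49],[-0.0008,0.0006,0.115,0,0,0.001,0.49],[-0.0008,0.0006,0.127,0,0,0.001,0.49],[-0.0008,0.0006,0.133,0,0,0.001,0.49],[-0.0008,0.0006,0.133,0,0,0.001,0.49]]'; python3 jog.py '[[0,0,0.001,0,0,0,0.49],[0,0,0.002,0,0,0,0.49],[0,0,0.003,0,0,0,0.49],[0,0,0.004,0,0,0,0.49]]'; python3 jog.py '[[0,0,0.001,0,0,0,0.49],[0,0,0.002,0,0,0,0.49]]'
```

```text
time_s: 12.72
eef_pos: [0.5093, -0.176, 0.0649]
eef_rot: [0.0, 0.719, 0.695, -0.0]
wrist_force: [0.2, -0.7, -2.2]
opening: 0.491
grasp_force: 50.3
time_s: 13.22
eef_pos: [0.5094, -0.176, 0.0612]
eef_rot: [0.0, 0.719, 0.695, -0.0]
wrist_force: [-1.1, 0.1, -3.3]
opening: 0.491
grasp_force: 50.3
time_s: 13.48
eef_pos: [0.5093, -0.176, 0.0589]
eef_rot: [0.0, 0.719, 0.695, -0.0]
wrist_force: [-0.0, -0.8, -2.8]
opening: 0.492
grasp_force: 50.3
```

```bash
python3 jog.py '[[0,0,0.001,0,0,0,0.49],[0,0,0.002,0,0,0,0.49],[0,0,0.002,0,0,0,0.49]]'; python3 jog.py '[[0,0,0.001,0,0,0,0.49],[0,0,0.001,0,0,0,0.49]]';python3 jog.py '[[0,0,0.001,0,0,0,0.49],[0,0,0.001,0,0,0,0.49]]'
```

```text
time_s: 13.85
eef_pos: [0.5092, -0.1759, 0.0569]
eef_rot: [0.0, 0.719, 0.695, -0.0]
wrist_force: [-0.3, 0.5, -3.0]
opening: 0.492
grasp_force: 50.3
time_s: 14.1
eef_pos: [0.5093, -0.176, 0.0559]
eef_rot: [0.0, 0.719, 0.695, -0.0]
wrist_force: [0.6, 0.3, -2.8]
opening: 0.496
grasp_force: 50.3
time_s: 14.35
eef_pos: [0.5092, -0.176, 0.0549]
eef_rot: [0.0, 0.719, 0.695, -0.0]
wrist_force: [0.3, 0.7, -2.8]
opening: 0.495
grasp_force: 50.3
```

```bash
python3 jog.py '[[0,0,0.001,0,0,0,0.49],[0,0,0.001,0,0,0,0.49]]'; python3 jog.py '[[0,0,0.0007,0,0,0,0.49],[0,0,0.0007,0,0,0,0.49]]'
```

```text
time_s: 14.6
eef_pos: [0.5093, -0.176, 0.0548]
eef_rot: [0.0, 0.719, 0.695, -0.0]
wrist_force: [-3.1, 1.5, 4.8]
opening: 0.489
grasp_force: 52.9
time_s: 14.85
eef_pos: [0.5093, -0.176, 0.0547]
eef_rot: [0.0, 0.719, 0.695, -0.0]
wrist_force: [-5.6, 2.9, 10.6]
opening: 0.493
grasp_force: 55.0
```

```bash
python3 jog.py '[[0,0,-0.0012,0,0,0,0.50],[0,0,-0.0012,0,0,0,0.51],[0,0.0004,-0.001,0,0,0,0.52],[0,0.0008,-0.001,0,0,0,0.53],[0,0.0012,-0.001,0,0,0,0.54],[0,0.0016,-0.001,0,0,0,0.55]]'; python3 jog.py '[[0,0.0004,0,0,0,0,0.56],[0,0.0008,0,0,0,0,0.57],[0,0.0012,0,0,0,0,0.58],[0,0.0016,0,0,0,0,0.59],[0,0.002,0,0,0,0,0.60],[0,0.0024,0,0,0,0,0.61],[0,0.0026,0,0,0,0,0.62]]'; python3 jog.py '[[0,0,0,0,0,0,0.64],[0,0,0,0,0,0,0.67],[0,0,0,0,0,0,0.70],[0,0,0,0,0,0,0.72],[0,0,0,0,0,0,0.72]]'
```

```text
time_s: 15.6
eef_pos: [0.5109, -0.176, 0.0543]
eef_rot: [0.0, 0.719, 0.695, -0.0]
wrist_force: [1.2, -0.4, -2.1]
opening: 0.549
grasp_force: 8.2
time_s: 16.48
eef_pos: [0.5139, -0.1764, 0.0547]
eef_rot: [0.001, 0.719, 0.695, -0.0]
wrist_force: [0.4, 0.7, 0.3]
opening: 0.619
grasp_force: 0.0
time_s: 17.1
eef_pos: [0.5135, -0.1761, 0.0543]
eef_rot: [0.0, 0.719, 0.695, -0.0]
wrist_force: [1.0, 0.8, -0.3]
opening: 0.719
grasp_force: 0.0
```

Released; withdraw upward and back off sideways for a clear look.

```bash
python3 jog.py '[[0,0,-0.01,0,0,0,0.72],[0,0,-0.025,0,0,0,0.72],[0,0,-0.05,0,0,0,0.72],[0,0,-0.09,0,0,0,0.72],[0,0,-0.13,0,0,0,0.72],[0,0,-0.16,0,0,0,0.72],[0.06,-0.05,-0.16,0,0,0,0.72],[0.12,-0.1,-0.16,0,0,0,0.72],[0.18,-0.15,-0.16,0,0,0,0.72],[0.22,-0.17,-0.16,0,0,0,0.72]]'; python3 jog.py '[[0,0,0,0,0,0,0.72],[0,0,0,0,0,0,0.72]]'; python3 - <<'E'
from h import *
a=ctrl.camera("scene");b=ctrl.camera("top")
o=np.zeros((560,800,3),np.uint8);o[:300,:400]=cv2.resize(a,(400,300));o[:560,400:]=cv2.resize(b[100:380,340:540],(400,560));cv2.imwrite("pics/m3.png",o)
Q=R.from_euler('z',-.033);c=np.array([.468,-.1735,.004])
print(proj("top",c+Q.apply(np.array([[.075,.055,.044],[.075,-.055,.044],[-.075,-.055,.044],[-.075,.055,.044]]))))
E
```

```text
time_s: 18.35
eef_pos: [0.3649, 0.0265, 0.2153]
eef_rot: [0.001, 0.72, 0.694, 0.0]
wrist_force: [0.9, 1.0, 0.2]
opening: 0.718
grasp_force: 0.0
time_s: 18.6
eef_pos: [0.3667, 0.0252, 0.2155]
eef_rot: [0.002, 0.719, 0.695, 0.0]
wrist_force: [0.5, 0.2, 1.3]
opening: 0.723
grasp_force: 0.0
[[414.56380934 246.73889711]
 [481.93515569 246.88019311]
 [482.45765173 339.91238869]
 [414.69545335 340.34285601]]
```

View pics/m3.png

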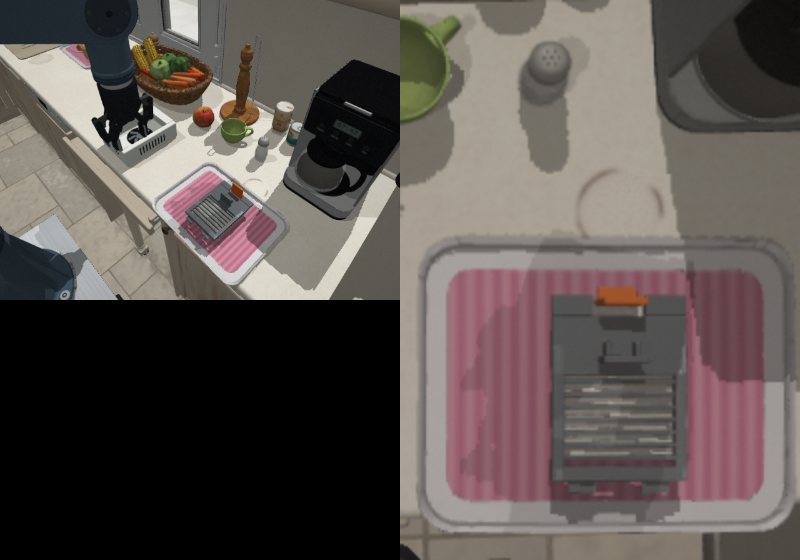

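The cover lies grille-up in the middle of the tray: corners at (416,247) and (483,340), within 2 px of the target. The bystanders are undisturbed and the robot is clear.

```bash
python3 -c "
from bench import ctrl
print(ctrl.hand_in())"
```

```text
the job is handed in; nothing more can be done
None
```

The filter cover is out of the air cleaner and lies grille up in the middle of the tray, with the gripper clear and the cup, salt shaker and apple undisturbed; I handed the job in at about 19 s, and the result isn't known yet.

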